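# Seat the cover plate on the drilling fixture's dowels

## Robot

A 6-joint arm with a two-finger parallel gripper is mounted at the origin on the work surface. World frame = base frame: x ahead of the robot, y to its left, z up, the work surface at z = 0. Lengths are in m, angles in rad, forces in N, time in s.
With the tool pointing down it reaches from about 0.35 to 0.975 m from the base axis. Payload 4.9 kg.
Tool frame: the origin (TCP) lies at the very end of the fingers, on their centre line; the grasp point (between the pads) lies 19 mm behind it (ctrl.grasp_offset is the distance from the TCP to the grasp point, in m); z points along the fingers, y is the line along which they close (so a half turn about z gives the same grasp; the last joint's range is limited). The gripper opens to 85 mm and grips with 20 to 120 N. Pads are 22 mm wide; open, the fingers measure 114 mm over their backs; the gripper's body (76 mm by 85 mm) begins 54 mm behind the grasp point. The pads swing forward as they close: fully open they stand 13 mm farther back than shut.
Start: joints at [1.128, 0.053, 1.613, -0, 1.476, -0.119], TCP at [0.199, 0.593, 0.21] pointing down, gripper open.
Joint ranges: [-3.01, 3.01], [-1.01, 2.22], [0.06, 2.58], [-1.02, 4.17], [0.09, 2.62], [-3.14, 3.14]. Speed limits (rad/s): [2.57, 2.57, 3.14, 3.14, 3.14, 3.14].

## Interface

Orientations are given as a rotation vector (axis times angle).
In Python, from station import ctrl, optics gives the robot as it stands.
- The arm moves only by the shell command python3 -m handwheel 'ROWS' [OPENING] [FORCE]. ROWS is JSON, a list of rows, each an object of numbers: "tx", "ty", "tz": the shift along the tool's x, y, z in mm; "roll": the turn about the tool's z in rad. A call has 1 to 12 rows; each row shifts and turns the commanded pose from where the row before left it, along the tool's axes as they then stand; what a row does not reach is not made up. A row lasts 1/12 s, in which the tool goes at most 41.7 mm and 7.16 degrees, less where a joint would pass 70% of its speed; a pose out of reach is approached as far as the arm can. A call with a gripper value outside its range is refused whole. OPENING is the finger opening in mm, from 0 to 85.4, set as the call begins (- or left out, the last holds). The fingers move at their own pace and stop on an object; FORCE is the grip in N (left out, the last holds). Time passes only in rows, so rows that do not move let the fingers close. It gives the time, the measured TCP pose, the force, the opening and the grip force at its end, in the units of the state.
- ctrl.get_obs(): the state, without advancing time (a new reading comes with each control period).
- optics.get_image(name): name is "scene" or "top"; returns (picture, depth): 480x640x3 uint8, red, green, blue; 480x640 float32, m along the optical axis (not along the pixel's ray), 0 where there is no reading.
- optics.camera_params(name): a dict with "mtx" (3x3 intrinsics, pixels), "extrinsics" (4x4, takes a point from camera to world coordinates). Camera axes: x right, y down, z forward; pixel columns grow to the right and rows downward; lengths in m; the calibration is good to about 2 mm. A picture is of the moment at which its call begins. camera_params takes no time and is no camera call.
- ctrl.finish_job(): hands the job in; it is judged then, once.
The state is a dict: "t": time; "q": joint angles; "dq": joint speeds; "effort": joint torques, N m; "tool_pos": TCP position; "tool_rot": TCP orientation; "contact_force": force on the tool from outside, world axes, zero at the start; "wrist_torque": the same for the moment, N m; "opening": finger opening in m; "grip_force": force on a finger pad.
Only numpy, scipy, OpenCV 4.12 (cv2) and the standard library are available. Lean on these libraries where they do the work, as an engineer would, in place of code of your own. Each camera call takes 0.05 s, during which the arm holds its last target. There are 200 camera calls.

## Task

The aluminium cover plate lies askew on the drilling fixture, propped up on its two dowel pins. Nudge it sideways with the fingertips (the stop bar behind it helps to square it) until both its holes drop over the two pins and it lies flat on the fixture. Never lift it, and leave the other things on the bench where they are.

Things in the scene. Friction and masses are not known exactly. Their poses are not given: they have to be found in the camera images.
- fixture: Drilling fixture fixed to the bench: grey block 160 (x) x 200 (y) x 30 mm high. Origin: centre of its underside; its flat top face is at z = 30 mm. +x points to its far side (away from the robot), +y along its length to the robot's left. On the face: a stop bar along the far side (point stop_bar) and two steel dowel pins (points pin_left, pin_right). Nothing else stands on it but the plate.
- plate: Loose flat aluminium cover plate, 96 (x) x 150 (y) x 10 mm, 0.25 to 0.45 kg. Origin: centre of its underside; axes as the fixture's when seated. Holes: see hole_left, hole_right; also a 45 mm bore at x -8, y 0. Seated, its origin is at the fixture's x 0, y 0, z 30 mm (1.5 mm play) and it lies flat; square against the stop bar, it only has to slide along the bar (y) until it drops.
- stop_bar (a point): middle of the stop bar's near face, at the fixture's x = 48.5 mm, y = 0, on the top face (z = 30 mm). The steel bar is fixed, 110 mm long along y (-55 to 55), 24 mm high, 20 mm thick. The seated plate's far edge is 0.5 mm from it.
- hole_left (a point): centre of the plate's +y locating hole at the underside: through hole 13 mm in diameter, at the plate's x = 25, y = 42 mm. At the start the plate's near edge rests on the fixture's face and its far part on the tops of both pins, so it tilts 4 to 5 degrees; it is 10 to 23 mm off to the left or right, 6 to 21 mm short of the bar and turned up to 6 degrees.
- hole_right (a point): centre of the plate's -y locating hole at the underside: through hole 13 mm in diameter, at the plate's x = 25, y = -42 mm. The plate slides under a sideways push of about 1 to 4 N (up to 8 N for a moment as it breaks away); 12 N means that it has met the bar or the pins.
- pin_left (a point): centre of the top of the fixture's +y pin, at the fixture's x = 25, y = 42 mm: 10 mm in diameter, chamfered top, 7 mm proud of the face, 37 mm above the bench
- pin_right (a point): centre of the top of the fixture's -y pin, at the fixture's x = 25, y = -42 mm, same size
- bearing: loose ball bearing, ring 52 mm across, 15 mm high, lying flat; a bystander, not part of the job
- sleeve: loose dark steel sleeve, tube 48 mm across, 45 mm high, standing; a bystander, not part of the job
- socket: loose wrench socket, cylinder 26 mm across, 36 mm high, standing; a bystander, not part of the job
- wrench: loose spanner, 160 mm long, lying; a bystander, not part of the job
- screwdriver: loose screwdriver, 190 mm long, lying; a bystander, not part of the job
- tin: open steel tin, 84 mm across, 55 mm high; a bystander, not part of the job
- grease: closed grease can, 66 mm across, 120 mm high; a bystander, not part of the job

How it is judged:
At the end, for the whole second after the job is handed in: Each hole is within 3 mm (horizontally) of its pin, the plate lies flat on the fixture's face (within about 1.5 mm in height and 0.025 rad) and is at rest (horizontal distance between hole_left and pin_left below 0.003 m and horizontal distance between hole_right and pin_right below 0.003 m and z of plate in the frame of fixture between 0.028 and 0.0315 m and z of each of hole_left, hole_right in the frame of fixture below 0.0318 m and angle between plate's own z axis and vertical below 0.025 rad and linear speed of plate below 0.01 m/s); the robot touches nothing.
It fails at once if the plate is lifted (its centre more than 14 mm above the fixture's face, or tipped by more than 0.17 rad) (height (world z) of plate above 0.044 m or angle between plate's own z axis and vertical above 0.17 rad).
It fails at once if another thing on the bench is moved by more than 20 mm (distance of any of bearing, sleeve, socket, wrench, screwdriver, tin, grease from where it was at the start of the episode above 0.02 m).
It also fails if it takes over 42 s, if anything falls off the work surface, if the arm or the gripper's body presses on something with over 40 N, if the wrist force passes 120 N, or if a joint passes its speed limit or range.

## Working session

There is one attempt and no reset: what is moved stays moved. The work goes in short steps, Python scripts to look and compute and a shell command to move; the robot and the scene stay as the last step left them, time stands still between calls to the robot, and variables do not carry over. Pictures are saved under pics/ and viewed, at most 10 in all, crops included, and the job is handed in when it is done.

```bash
ls; mkdir -p pics; python3 - <<'E'
from station import ctrl, optics
import cv2, numpy as np
for n in ("top","scene"):
    im,d=optics.get_image(n); cv2.imwrite(f"pics/{n}0.png",im[:,:,::-1]); np.save(f"pics/{n}0.npy",d)
    p=optics.camera_params(n); print(n,np.round(p["mtx"],1).tolist(),np.round(p["extrinsics"],4).tolist())
o=ctrl.get_obs(); print(o)
E
```

```text
pics
top [[557.7, 0.0, 315.4], [0.0, 557.7, 242.6], [0.0, 0.0, 1.0]] [[-0.0154, -0.9946, 0.103, 0.4433], [-0.9999, 0.0154, -0.0008, 0.0281], [-0.0008, -0.103, -0.9947, 1.1089], [0.0, 0.0, 0.0, 1.0]]
scene [[557.0, 0.0, 318.7], [0.0, 557.0, 234.9], [0.0, 0.0, 1.0]] [[0.1895, 0.5523, -0.8119, 1.5382], [0.9817, -0.0909, 0.1673, -0.1897], [0.0186, -0.8287, -0.5594, 0.7539], [0.0, 0.0, 0.0, 1.0]]
{'t': 0.1, 'q': array([ 1.12797808e+00,  5.32719746e-02,  1.61418540e+00, -7.61632154e-06,
        1.47600555e+00, -1.19002181e-01]), 'dq': array([-0.00010863, -0.00172645, -0.00462266,  0.00127167,  0.00107402,
       -0.00125943]), 'effort': array([ 8.18314838e-04, -3.94904280e+01, -3.71363747e+01, -1.04635981e-04,
        3.81725666e-03, -7.31454918e-06]), 'tool_pos': array([0.19860321, 0.59195457, 0.20858055]), 'tool_rot': array([-5.06345950e-01, -3.09999974e+00,  2.82551442e-03]), 'contact_force': array([ 0.01056867,  0.25918348, -0.35944082]), 'wrist_torque': array([-0.01018856, -0.04187106,  0.00045998]), 'grip_force': 0.0, 'opening': 0.08522467252717422}
```

View pics/top0.png

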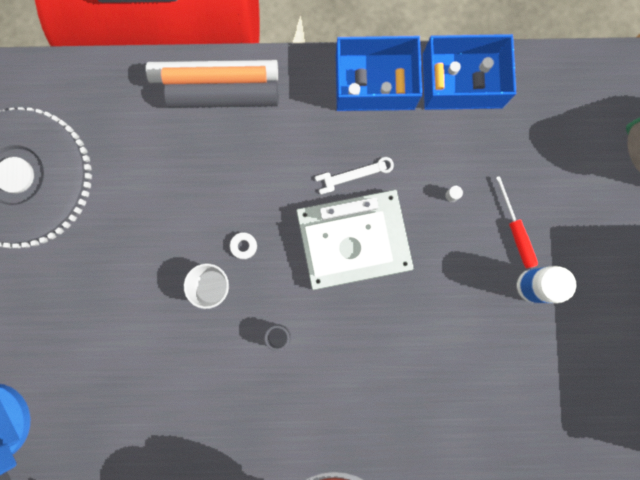

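View pics/scene0.png

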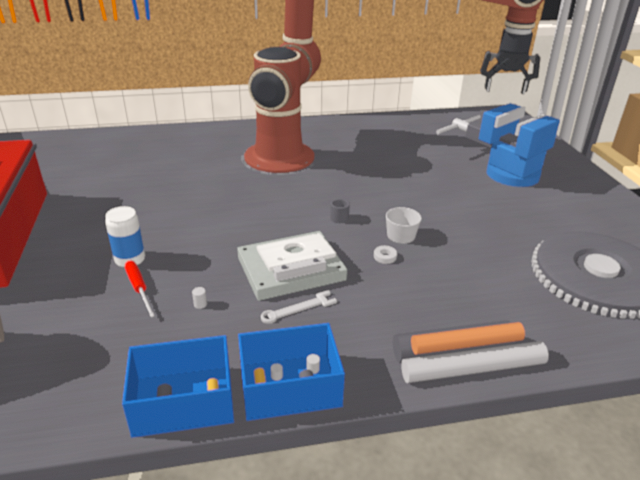

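The top view shows the fixture with corners near (297,210), (398,191), (413,270) and (315,289). The white plate covers about (305–392, 212–275), with its holes near (325,236) and (368,227). The bar is at (320–378, 200–218). The scene view shows the plate tilted up on the bar side, with the sleeve on the near side of the fixture.

```bash
cat > h.py <<'E'
from station import ctrl, optics
import cv2, numpy as np
def ray(n,uv,z):
    p=optics.camera_params(n); uv=np.atleast_2d(uv).astype(float)
    d=np.c_[uv,np.ones(len(uv))]@np.linalg.inv(p["mtx"]).T@p["extrinsics"][:3,:3].T
    o=p["extrinsics"][:3,3]; z=np.broadcast_to(z,len(uv))
    return o+d*((z-o[2])/d[:,2])[:,None]
E
python3 - <<'E'
from h import *
im=cv2.imread("pics/top0.png"); c=im[180:300,285:425]
cv2.imwrite("pics/crop0.png",cv2.resize(c,None,fx=5.5,fy=4.9,interpolation=cv2.INTER_CUBIC)[:600])
hsv=cv2.cvtColor(im,cv2.COLOR_BGR2HSV)
for v,u in [(282,340),(225,303),(250,400),(250,320),(265,340),(255,380),(208,350),(248,350),(212,310)]: print(u,v,im[v,u],hsv[v,u])
m=(im.min(2)>130).astype(np.uint8); m[:185]=0;m[295:]=0;m[:,:290]=0;m[:,420:]=0
cs,_=cv2.findContours(m,0,2); k=max(cs,key=cv2.contourArea); r=cv2.minAreaRect(k); b=cv2.boxPoints(r); print(r)
w=ray("top",b,0.03); print(b,w.round(4),w.mean(0), [np.linalg.norm(w[i]-w[i-1]).round(4) for i in range(4)])
E
```

```text
340 282 [234 238 233] [ 66   5 238]
303 225 [167 174 163] [ 71  16 174]
400 250 [238 243 238] [ 60   5 243]
320 250 [255 255 255] [  0   0 255]
340 265 [255 255 255] [  0   0 255]
380 255 [255 255 255] [  0   0 255]
350 208 [250 250 250] [  0   0 250]
350 248 [233 237 232] [ 66   5 237]
310 212 [160 167 156] [ 71  17 167]
((363.0961608886719, 236.98080444335938), (85.89886474609375, 121.00365447998047), 78.69007110595703)
[[295.34616 206.7308 ]
 [414.00003 183.00003]
 [430.84616 267.2308 ]
 [312.1923  290.96158]] [[ 0.6264  0.0654  0.03  ]
 [ 0.67   -0.1684  0.03  ]
 [ 0.5038 -0.1955  0.03  ]
 [ 0.4615  0.0349  0.03  ]] [ 0.56542122 -0.06588759  0.03      ] [np.float64(0.1676), np.float64(0.2379), np.float64(0.1684), np.float64(0.2342)]
```

View pics/crop0.png

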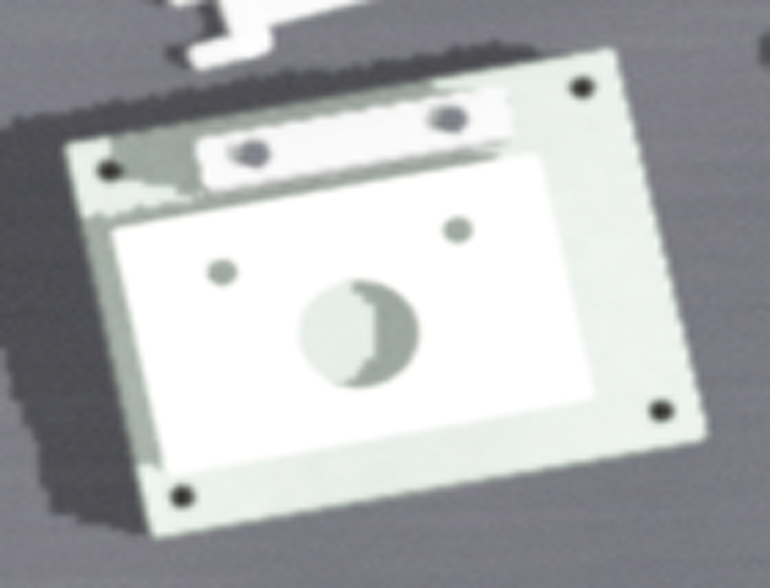

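The crop shows a clear fixture with four dark corner dots, the bar with two screws, and the plate shifted toward image left (+y) with a gap to the bar.

```bash
cat >> h.py <<'E'
from scipy.ndimage import label, center_of_mass
def blobs(m,lo,hi):
    l,n=label(m); return np.array([center_of_mass(l==i)[::-1] for i in range(1,n+1) if lo<=(l==i).sum()<=hi])
def quad(m):
    k=max(cv2.findContours(m.astype(np.uint8),0,cv2.CHAIN_APPROX_NONE)[0],key=cv2.contourArea)
    return k
def fixture(im):
    hull=np.array([[298,212],[396,192],[411,268],[316,287]])
    roi=cv2.fillPoly(np.zeros(im.shape[:2],np.uint8),[hull],1)
    g=im.max(2); w=np.clip(150.-g,0,None)*roi
    out=[]
    for u,v in [(304.5,214.5),(390.5,197.5),(405,263.5),(318,281)]:
        s=w[int(v)-4:int(v)+6,int(u)-4:int(u)+6]; yy,xx=np.mgrid[int(v)-4:int(v)+6,int(u)-4:int(u)+6]
        out.append([(s*xx).sum()/s.sum(),(s*yy).sum()/s.sum()])
    return np.array(out)  # FL, FR, NR, NL
def plate(im):
    m=((im.min(2)>=252)).astype(np.uint8); m[:,:300]=0;m[:,415:]=0;m[:205]=0;m[285:]=0
    m=cv2.morphologyEx(m,cv2.MORPH_OPEN,np.ones((3,3),np.uint8))
    k=quad(m); f=cv2.fillPoly(np.zeros_like(m),[k],1); return m,k,f
E
python3 - <<'E'
from h import *
im=cv2.imread("pics/top0.png")
d=fixture(im); w=ray("top",d,.03); print(d.round(1),w.round(4)); c=w.mean(0)
y=(w[0]+w[3]-w[1]-w[2]);x=(w[0]+w[1]-w[2]-w[3]); print("centre",c,"yaw",np.arctan2(-y[0],y[1]),np.arctan2(x[1],x[0]),np.linalg.norm(x)/2,np.linalg.norm(y)/2)
a=np.arctan2(-y[0],y[1]); R=np.array([[np.cos(a),-np.sin(a)],[np.sin(a),np.cos(a)]]); tof=lambda p:(p[:,:2]-c[:2])@R*1000
m,k,f=plate(im); r=cv2.minAreaRect(k); b=cv2.boxPoints(r); print(r,b.round(1))
for i in sorted(range(4),key=lambda i:b[i][1]): print(b[i].round(1), tof(ray("top",b[i:i+1],.0475 if b[i][1]<240 else .04)).round(1))
h=f-m; bl=blobs(h,4,60); print("holes px",bl.round(1), tof(ray("top",bl,.0455)).round(1))
bl=blobs(h,61,900); print("bore", bl, tof(ray("top",bl,.043)).round(1))
for n,q in dict(pl=[25,42],pr=[25,-42],bar=[48.5,0]).items(): print(n,(c[:2]+R@np.array(q)/1000).round(4))
z=ray("top",b,.04);print(z.round(4))
bar=blobs(((im[195:222,315:385].min(2)>245)),100,2000)+[315,195];print("bar",tof(ray("top",bar,.054)))
E
```

```text
[[304.7 214.4]
 [390.4 197.4]
 [404.7 263.4]
 [317.7 280.9]] [[ 0.611   0.0474  0.03  ]
 [ 0.6419 -0.1211  0.03  ]
 [ 0.512  -0.1452  0.03  ]
 [ 0.4808  0.024   0.03  ]]
centre [ 0.56144145 -0.04872417  0.03      ] yaw 0.18186172758021651 0.18022797180454841 0.13221455608428354 0.1717030679946425
((349.03814697265625, 243.7568817138672), (50.12515640258789, 78.06848907470703), 78.36637115478516) [[305.8 227.1]
 [382.2 211.3]
 [392.3 260.4]
 [315.9 276.2]]
[382.2 211.3] [[ 39.9 -61.7]]
[305.8 227.1] [[38.8 88.5]]
[392.3 260.4] [[-56.2 -62. ]]
[315.9 276.2] [[-57.   87.9]]
holes px [[368.  226.4]
 [324.9 235. ]] [[ 16.8 -29.1]
 [ 16.7  55.4]]
bore [[350.00458716 247.72247706]] [[-16.5  12.9]]
pl [ 0.5784 -0.0029]
pr [ 0.5936 -0.0855]
bar [ 0.6091 -0.04  ]
[[ 0.5846  0.0455  0.04  ]
 [ 0.613  -0.1031  0.04  ]
 [ 0.5174 -0.1199  0.04  ]
 [ 0.4895  0.0274  0.04  ]]
bar [[ 57.42039355   1.53402015]
 [ 32.40181119 -28.23129429]]
```

Plate offset in the fixture frame is about x −8 mm, y +13 mm, with yaw near 0. I'll align the tool so that tool x = −fixture x and tool y = +fixture y, then travel above the near edge.

```bash
python3 -m handwheel '[{"roll":-0.101},{"roll":-0.101},{"roll":-0.101},{"roll":-0.101},{"roll":-0.101},{"tx":-9,"ty":-36},{"tx":-9,"ty":-36},{"tx":-9,"ty":-36},{"tx":-9,"ty":-36},{"tx":-9,"ty":-36},{"tx":-9,"ty":-36},{"tx":-9,"ty":-36}]' 50 20
cat >> h.py <<'E'
def where():
    from scipy.spatial.transform import Rotation as Ro
    o=ctrl.get_obs(); a=.181; c=np.array([.5614,-.0487]); R=np.array([[np.cos(a),-np.sin(a)],[np.sin(a),np.cos(a)]])
    M=Ro.from_rotvec(o["tool_rot"]).as_matrix(); ang=np.arctan2(M[1,1],M[0,1])-np.pi/2-a
    print("fix mm",(((o["tool_pos"][:2]-c)@R)*1000).round(1),"z",(o["tool_pos"][2]*1000).round(1),"yaw err",ang.round(4),"roll need",ang.round(4),"tilt",np.arccos(-M[2,2]).round(4),"F fix",(o["contact_force"][:2]@R).round(1),o["contact_force"][2].round(1),"t",o["t"],"open",o["opening"])
E
python3 -c "from h import *; where()"
```

```text
fix mm [-241.5  695.5] z 208.6 yaw err -0.5048 roll need -0.5048 tilt 0.0019 F fix [0.1 0.3] -0.4 t 0.1 open 0.08522467252717422$[0]: bad value
```

```bash
python3 -m handwheel '[{"tx":0,"ty":0,"tz":0,"roll":-0.101},{"tx":0,"ty":0,"tz":0,"roll":-0.101},{"tx":0,"ty":0,"tz":0,"roll":-0.101},{"tx":0,"ty":0,"tz":0,"roll":-0.101},{"tx":0,"ty":0,"tz":0,"roll":-0.101},{"tx":-9,"ty":-36,"tz":0,"roll":0},{"tx":-9,"ty":-36,"tz":0,"roll":0},{"tx":-9,"ty":-36,"tz":0,"roll":0},{"tx":-9,"ty":-36,"tz":0,"roll":0},{"tx":-9,"ty":-36,"tz":0,"roll":0},{"tx":-9,"ty":-36,"tz":0,"roll":0},{"tx":-9,"ty":-36,"tz":0,"roll":0}]' 50 20
python3 -c "from h import *; where()"
```

```text
t: 1.1
tool_pos: [0.3063, 0.3542, 0.2091]
tool_rot: [0.285, -3.128, 0.001]
contact_force: [0.5, -0.4, 0.9]
opening: 0.0498
grip_force: 0.0
fix mm [-178.4  442.3] z 209.1 yaw err 0.0008 roll need 0.0008 tilt 0.0006 F fix [ 0.4 -0.5] 0.9 t 1.1 open 0.04983717451412745
```

```bash
python3 -m handwheel '[{"tx":-9,"ty":-39,"tz":0,"roll":0},{"tx":-9,"ty":-39,"tz":0,"roll":0},{"tx":-9,"ty":-39,"tz":0,"roll":0},{"tx":-9,"ty":-39,"tz":0,"roll":0},{"tx":-9,"ty":-39,"tz":0,"roll":0},{"tx":-9,"ty":-39,"tz":0,"roll":0},{"tx":-9,"ty":-39,"tz":0,"roll":0},{"tx":-9,"ty":-39,"tz":0,"roll":0},{"tx":-9,"ty":-39,"tz":0,"roll":0},{"tx":-9,"ty":-39,"tz":0,"roll":0},{"tx":-8,"ty":-39,"tz":0,"roll":0},{"tx":0,"ty":0,"tz":0,"roll":0}]'
python3 -c "
from h import *; where()
im,d=optics.get_image('scene'); cv2.imwrite('pics/s1.png',im[:,:,::-1])"
```

```text
t: 2.1
tool_pos: [0.4811, -0.0538, 0.2092]
tool_rot: [0.274, -3.129, 0.004]
contact_force: [0.6, 0.2, 0.2]
opening: 0.0502
grip_force: 0.0
fix mm [-79.9   9.4] z 209.2 yaw err -0.0065 roll need -0.0065 tilt 0.0023 F fix [0.6 0.1] 0.2 t 2.1 open 0.050163310317842366
```

```bash
python3 -m handwheel '[{"tx":0,"ty":1,"tz":33,"roll":-0.006},{"tx":0,"ty":1,"tz":33,"roll":0},{"tx":0,"ty":1,"tz":33,"roll":0},{"tx":0,"ty":1,"tz":33,"roll":0},{"tx":0,"ty":0,"tz":30,"roll":0},{"tx":0,"ty":0,"tz":9,"roll":0},{"tx":0,"ty":0,"tz":0,"roll":0}]'
python3 -c "
from h import *; where()
im,d=optics.get_image('scene'); cv2.imwrite('pics/s1.png',cv2.resize(im[200:310,210:370,::-1],None,fx=5,fy=5,interpolation=2))"
```

```text
t: 2.73
tool_pos: [0.4761, -0.0429, 0.0355]
tool_rot: [0.295, -3.121, -0.004]
contact_force: [0.4, -0.9, -1.1]
opening: 0.0499
grip_force: 0.0
fix mm [-82.9  21.1] z 35.5 yaw err 0.0073 roll need 0.0073 tilt 0.0072 F fix [ 0.2 -1. ] -1.1 t 2.7333 open 0.04994988360221041
```

View pics/s1.png

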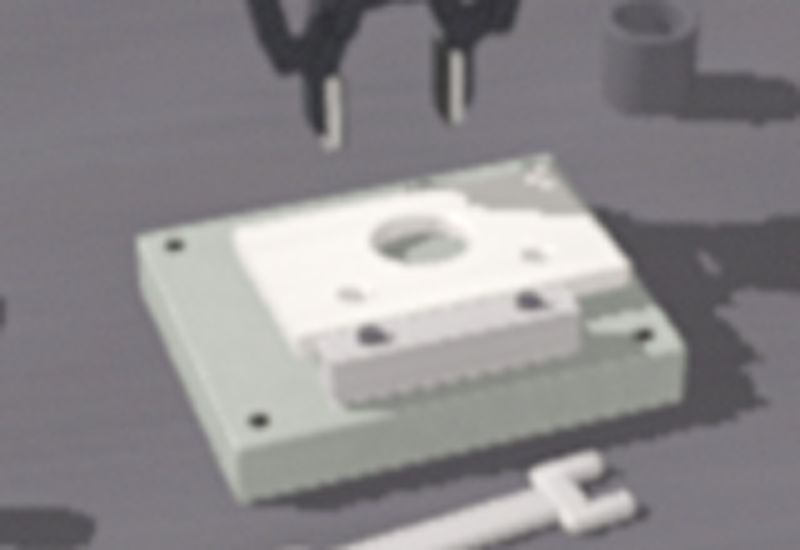

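The scene crop shows the plate and bar unchanged. The fingertips at about crop (335,150) and (457,122) look higher than expected, so I'll check with depth.

```bash
python3 - <<'E'
from h import *
where()
im,d=optics.get_image('scene'); p=optics.camera_params('scene')
vv,uu=np.mgrid[200:290,225:330]; dd=d[200:290,225:330]
P=(np.c_[uu.ravel(),vv.ravel(),np.ones(uu.size)]@np.linalg.inv(p["mtx"]).T)*dd.ravel()[:,None]
P=P@p["extrinsics"][:3,:3].T+p["extrinsics"][:3,3]
a=.181;R=np.array([[np.cos(a),-np.sin(a)],[np.sin(a),np.cos(a)]]); f=(P[:,:2]-[.5614,-.0487])@R*1000
m=(f[:,0]<-50)&(f[:,0]>-110)&(P[:,2]>.034)&(abs(f[:,1]-15)<60)
for lo in range(-50,80,10):
    s=m&(f[:,1]>=lo)&(f[:,1]<lo+10)
    if s.sum(): print(lo,s.sum(),"zmin",np.percentile(P[s,2]*1000,[0,5,10]).round(1),"x",np.percentile(f[s,0],[5,95]).round(1))
E
```

```text
fix mm [-80.9  20. ] z 38.1 yaw err 0.0072 roll need 0.0072 tilt 0.0025 F fix [0.2 0.2] 0.7 t 2.7833 open 0.04994304826340683
-50 27 zmin [37.4 38.8 39.3] x [-89.3 -53.1]
-40 67 zmin [ 36.6  40.  109.4] x [-84.1 -53. ]
-30 49 zmin [39.  39.6 66.8] x [-86.1 -54.6]
-20 157 zmin [37.9 39.5 70.4] x [-90.9 -56.2]
-10 65 zmin [37.1 38.  50. ] x [-74.7 -54.2]
0 11 zmin [38.7 39.  39.4] x [-73.3 -50.4]
10 9 zmin [36.6 36.8 37. ] x [-66.4 -50.3]
20 6 zmin [36.1 36.4 36.7] x [-59.4 -50.9]
30 12 zmin [37.2 38.3 39.2] x [-75.8 -51. ]
40 139 zmin [37.7 64.6 66.3] x [-91.1 -63.2]
50 55 zmin [36.2 38.1 40.2] x [-78.7 -52.8]
60 41 zmin [36.8 37.8 39. ] x [-82.8 -53.2]
70 13 zmin [36.9 38.3 39.3] x [-73.  -53.5]
```

```bash
python3 - <<'E'
from h import *
a=.181;R=np.array([[np.cos(a),-np.sin(a)],[np.sin(a),np.cos(a)]])
for uv in [(277,230),(301.5,224.5)]:
    for z in (.03,.04,.05,.06,.07):
        w=ray('scene',[uv],z); print(uv,z,((w[:,:2]-[.5614,-.0487])@R*1000).round(1))
w=ray('scene',[(243,246.5),(317,232)],.03);print(((w[:,:2]-[.5614,-.0487])@R*1000).round(1))
where()
E
```

```text
(277, 230) 0.03 [[-111.3    2.8]]
(277, 230) 0.04 [[-96.8  -1.6]]
(277, 230) 0.05 [[-82.4  -6. ]]
(277, 230) 0.06 [[-67.9 -10.3]]
(277, 230) 0.07 [[-53.4 -14.7]]
(301.5, 224.5) 0.03 [[-114.3   65. ]]
(301.5, 224.5) 0.04 [[-99.8  59.8]]
(301.5, 224.5) 0.05 [[-85.3  54.5]]
(301.5, 224.5) 0.06 [[-70.8  49.3]]
(301.5, 224.5) 0.07 [[-56.3  44. ]]
[[-73.  -89.3]
 [-71.7  88.2]]
fix mm [-79.3  19.2] z 39.9 yaw err 0.007 roll need 0.007 tilt 0.0013 F fix [ 0.8 -0.8] 0.4 t 2.8333 open 0.05040744502724323
```

The tips sit about 9 mm above the TCP at this opening. I'll descend carefully, then check for contact.

```bash
python3 -m handwheel '[{"tx":0,"ty":-4,"tz":5,"roll":0.006},{"tx":0,"ty":-2,"tz":4,"roll":0},{"tx":0,"ty":0,"tz":3,"roll":0},{"tx":0,"ty":0,"tz":0,"roll":0},{"tx":0,"ty":0,"tz":0,"roll":0}]'
python3 - <<'E'
from h import *
where()
im,d=optics.get_image('scene'); cv2.imwrite('pics/s2.png',cv2.resize(im[200:290,220:350,::-1],None,fx=6,fy=6,interpolation=2))
where()
E
```

```text
t: 3.25
tool_pos: [0.4804, -0.0504, 0.0269]
tool_rot: [-0.284, 3.129, -0.0]
contact_force: [1.3, 0.6, 0.3]
opening: 0.05
grip_force: 0.0
fix mm [-80.   12.9] z 26.9 yaw err -0.0001 roll need -0.0001 tilt 0.0002 F fix [1.4 0.3] 0.3 t 3.25 open 0.05000659588835174
fix mm [-79.9  12.9] z 27.0 yaw err 0.0 roll need 0.0 tilt 0.0004 F fix [-0.1  0.3] 0.2 t 3.3 open 0.05021567826896416
```

View pics/s2.png

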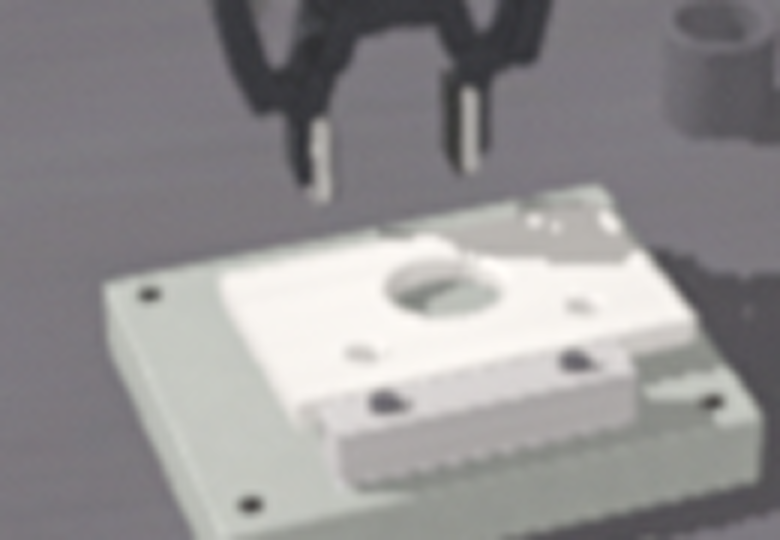

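The tips, near crop (320,202) and (468,172), are still around z ≈ 39 mm. I'll keep descending in small guarded steps.

```bash
python3 -m handwheel '[{"tx":0,"ty":0,"tz":2,"roll":0},{"tx":0,"ty":0,"tz":1,"roll":0},{"tx":0,"ty":0,"tz":1,"roll":0},{"tx":0,"ty":0,"tz":0,"roll":0}]'
python3 -m handwheel '[{"tx":0,"ty":0,"tz":1,"roll":0},{"tx":0,"ty":0,"tz":0,"roll":0}]'; python3 -m handwheel '[{"tx":0,"ty":0,"tz":1,"roll":0},{"tx":0,"ty":0,"tz":0,"roll":0}]'
python3 -c "from h import *; where()"
```

```text
t: 3.63
tool_pos: [0.4801, -0.0502, 0.0224]
tool_rot: [0.284, -3.128, -0.0]
contact_force: [0.3, -0.3, -0.3]
opening: 0.0499
grip_force: 0.0
t: 3.8
tool_pos: [0.4802, -0.0502, 0.0215]
tool_rot: [0.284, -3.128, -0.0]
contact_force: [0.2, -0.6, 1.2]
opening: 0.0502
grip_force: 0.0
t: 3.97
tool_pos: [0.4802, -0.0503, 0.0205]
tool_rot: [0.284, -3.128, -0.0]
contact_force: [0.5, 0.3, 0.8]
opening: 0.0502
grip_force: 0.0
fix mm [-80.2  13.1] z 20.5 yaw err 0.0002 roll need 0.0002 tilt 0.0003 F fix [0.6 0.2] 0.8 t 3.9667 open 0.05016144893415862
```

```bash
python3 -m handwheel '[{"tx":-3,"ty":0,"tz":0,"roll":0},{"tx":-3,"ty":0,"tz":0,"roll":0},{"tx":-3,"ty":0,"tz":0,"roll":0},{"tx":-2,"ty":0,"tz":0,"roll":0},{"tx":0,"ty":0,"tz":0,"roll":0}]'; python3 -c "from h import *; where()"
python3 -m handwheel '[{"tx":-1,"ty":0,"tz":0,"roll":0},{"tx":-1,"ty":0,"tz":0,"roll":0},{"tx":-1,"ty":0,"tz":0,"roll":0},{"tx":0,"ty":0,"tz":0,"roll":0}]'>/dev/null; python3 -c "from h import *; where()"
python3 -m handwheel '[{"tx":-1,"ty":0,"tz":0,"roll":0},{"tx":-1,"ty":0,"tz":0,"roll":0},{"tx":-1,"ty":0,"tz":0,"roll":0},{"tx":0,"ty":0,"tz":0,"roll":0}]'>/dev/null; python3 -c "from h import *; where()"
```

```text
t: 4.38
tool_pos: [0.4918, -0.0483, 0.0209]
tool_rot: [-0.285, 3.128, -0.0]
contact_force: [0.5, 0.3, 0.3]
opening: 0.0503
grip_force: 0.0
fix mm [-68.4  12.9] z 20.9 yaw err 0.0004 roll need 0.0004 tilt 0.0005 F fix [0.5 0.2] 0.3 t 4.3833 open 0.05027441435196562
fix mm [-65.9  13. ] z 20.7 yaw err 0.0002 roll need 0.0002 tilt 0.0001 F fix [0. 0.] 0.4 t 4.7167 open 0.050107706810061374
fix mm [-62.9  13. ] z 20.8 yaw err 0.0002 roll need 0.0002 tilt 0.0002 F fix [ 0.4 -0.3] -0.2 t 5.05 open 0.05034613965608045
```

```bash
python3 -m handwheel '[{"tx":-1,"ty":0,"tz":0,"roll":0},{"tx":-1,"ty":0,"tz":0,"roll":0},{"tx":-1,"ty":0,"tz":0,"roll":0},{"tx":0,"ty":0,"tz":0,"roll":0}]'>/dev/null; 
python3 - <<'E'
from h import *
where()
im,d=optics.get_image('scene'); cv2.imwrite('pics/s3.png',cv2.resize(im[200:290,220:350,::-1],None,fx=6,fy=6,interpolation=2))
E
```

```text
fix mm [-59.8  13. ] z 20.8 yaw err 0.0002 roll need 0.0002 tilt 0.0002 F fix [0.1 0.3] -0.3 t 5.3833 open 0.05006301743822287
```

View pics/s3.png

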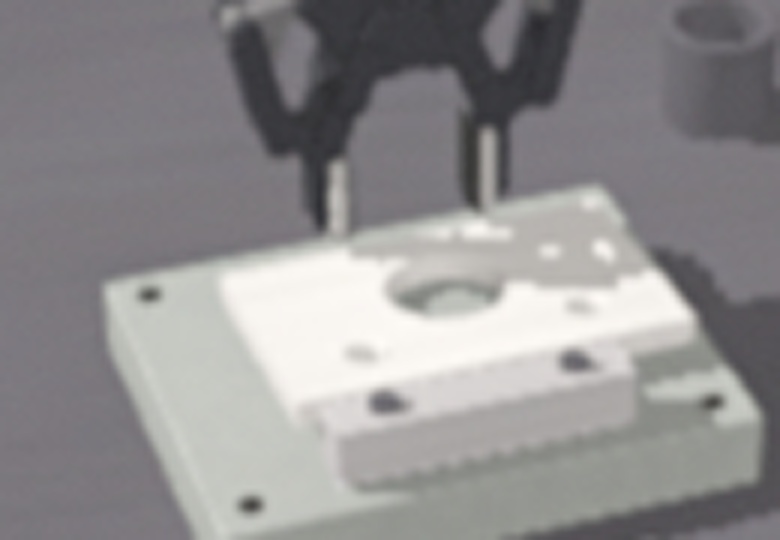

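```bash
python3 - <<'E'
from h import *
a=.181;R=np.array([[np.cos(a),-np.sin(a)],[np.sin(a),np.cos(a)]])
fx=lambda w:((w[:,:2]-[.5614,-.0487])@R*1000).round(1)[0]
for uv,x0 in [((277,230),-81),((273.3,233.7),-80),((276.2,239.2),-59.8)]:
    for off in (-11,0,11):
        zs=np.linspace(0,.1,1001); xs=np.array([fx(ray('scene',[uv],z))[0] for z in zs]); i=abs(xs-x0-off).argmin(); print(uv,off,"z",zs[i].round(4),fx(ray('scene',[uv],zs[i])))
im,d=optics.get_image('scene')
p=optics.camera_params('scene')
for u in (276,275,301,300):
  for v in range(226,248,2):
    P=p["extrinsics"][:3,:3]@(np.linalg.inv(p["mtx"])@[u,v,1]*d[v,u])+p["extrinsics"][:3,3]
    print(u,v,im[v,u],fx(P[None]),(P[2]*1000).round(1))
E
```

```text
(277, 230) -11 z 0.0433 [-92.  -3.]
(277, 230) 0 z 0.0509 [-81.1  -6.4]Traceback (most recent call last):
  File "<stdin>", line 6, in <module>
  File "h.py", line 4, in ray
    p=optics.camera_params(n); uv=np.atleast_2d(uv).astype(float)
ValueError: time passes only in moves, steps and waits
```

```bash
sed -i 's/    p=optics.camera_params(n); uv/    p=cp(n); uv/; s/^def ray/import functools\n@functools.cache\ndef cp(n): return optics.camera_params(n)\ndef ray/' h.py; python3 - <<'E'
from h import *
a=.181;R=np.array([[np.cos(a),-np.sin(a)],[np.sin(a),np.cos(a)]])
fx=lambda w:((w[:,:2]-[.5614,-.0487])@R*1000).round(1)[0]
im,d=optics.get_image('scene')
p=cp('scene')
for uv,x0 in [((273.3,233.7),-80),((276.2,239.2),-59.8)]:
    for off in (-11,0,11):
        zs=np.linspace(0,.1,1001); xs=np.array([fx(ray('scene',[uv],z))[0] for z in zs]); i=abs(xs-x0-off).argmin(); print(uv,off,"z",zs[i].round(4),fx(ray('scene',[uv],zs[i])))
for u in (276,301):
  for v in range(228,248,2):
    P=p["extrinsics"][:3,:3]@(np.linalg.inv(p["mtx"])@[u,v,1]*d[v,u])+p["extrinsics"][:3,3]
    print(u,v,im[v,u],fx(P[None]),(P[2]*1000).round(1))
E
```

```text
(273.3, 233.7) -11 z 0.0358 [-91.  -12.5]
(273.3, 233.7) 0 z 0.0435 [-80.  -15.7]
(273.3, 233.7) 11 z 0.0512 [-69.  -18.9]
(276.2, 239.2) -11 z 0.0334 [-70.8 -12. ]
(276.2, 239.2) 0 z 0.0413 [-59.7 -15.3]
(276.2, 239.2) 11 z 0.0492 [-48.7 -18.6]
276 228 [169 167 164] [-51.6 -17.4] 77.0
276 230 [171 168 165] [-50.5 -17.9] 72.5
276 232 [183 180 177] [-48.  -18.8] 69.0
276 234 [182 180 176] [-51.9 -17.8] 61.0
276 236 [180 177 174] [-49.5 -18.6] 57.3
276 238 [173 170 167] [-51.7 -18.1] 50.4
276 240 [182 183 177] [-77.1 -10.6] 26.7
276 242 [241 238 233] [-51.4 -18.5] 39.8
276 244 [251 247 243] [-40.6 -21.8] 42.2
276 246 [248 244 239] [-33.4 -24.1] 42.1
301 228 [168 165 162] [-50.   40.6] 65.2
301 230 [168 165 163] [-52.4  41.5] 58.1
301 232 [167 165 162] [-50.6  40.8] 53.9
301 234 [169 167 164] [-51.7  41.2] 47.7
301 236 [191 190 185] [-56.4  42.9] 38.8
301 238 [232 228 224] [-49.2  40.3] 38.5
301 240 [190 187 183] [-38.8  36.6] 40.6
301 242 [186 182 179] [-30.1  33.5] 41.5
301 244 [188 184 180] [-25.3  31.7] 39.7
301 246 [178 174 170] [-26.6  32.2] 33.2
```

Depth puts the finger pads' front at x ≈ −50 with bottoms near z ≈ 48, above the plate edge. I'll back off and descend further under guard.

```bash
python3 -m handwheel '[{"tx":7,"ty":0,"tz":0,"roll":0},{"tx":7,"ty":0,"tz":0,"roll":0},{"tx":0,"ty":0,"tz":4,"roll":0},{"tx":0,"ty":0,"tz":2,"roll":0},{"tx":0,"ty":0,"tz":0,"roll":0}]'>/dev/null; python3 -c "from h import *; where()"
python3 -m handwheel '[{"tx":0,"ty":0,"tz":2,"roll":0},{"tx":0,"ty":0,"tz":1,"roll":0},{"tx":0,"ty":0,"tz":0,"roll":0}]'>/dev/null; python3 -c "
from h import *
where()
im,d=optics.get_image('scene');p=cp('scene')
a=.181;R=np.array([[np.cos(a),-np.sin(a)],[np.sin(a),np.cos(a)]])
for u in (273,274,298,299):
  for v in range(230,246,2):
    P=p['extrinsics'][:3,:3]@(np.linalg.inv(p['mtx'])@[u,v,1]*d[v,u])+p['extrinsics'][:3,3]
    print(u,v,im[v,u].mean().round(),((P[:2]-[.5614,-.0487])@R*1000).round(1),(P[2]*1000).round(1))
"
```

```text
fix mm [-74.8  13.2] z 14.0 yaw err -0.0001 roll need -0.0001 tilt 0.0011 F fix [0.1 0.8] -0.1 t 5.9 open 0.050035708865381036
fix mm [-74.1  13.1] z 11.4 yaw err 0.0003 roll need 0.0003 tilt 0.0005 F fix [0.3 0. ] -0.9 t 6.15 open 0.050412699292934744
273 230 145.0 [-66.  -20.2] 63.4
273 232 131.0 [-66.9 -20.1] 57.4
273 234 129.0 [-66.  -20.6] 52.7
273 236 128.0 [-68.6 -19.9] 45.4
273 238 135.0 [-70.  -19.7] 39.0
273 240 172.0 [-77.5 -17.7] 28.2
273 242 227.0 [-54.6 -24.5] 39.1
273 244 246.0 [-48.1 -26.6] 38.4
274 230 170.0 [-64.3 -18.4] 64.0
274 232 166.0 [-66.3 -18. ] 57.3
274 234 166.0 [-63.3 -19. ] 54.0
274 236 167.0 [-61.4 -19.7] 50.0
274 238 165.0 [-65.  -18.8] 42.0
274 240 173.0 [-76.4 -15.6] 28.4
274 242 230.0 [-52.3 -22.9] 40.2
274 244 247.0 [-45.3 -25.1] 39.9
298 230 144.0 [-60.  37.] 54.4
298 232 142.0 [-65.7  39. ] 44.8
298 234 138.0 [-66.   39.1] 39.1
298 236 172.0 [-73.6  41.7] 28.1
298 238 183.0 [-46.   31.9] 42.5
298 240 181.0 [-40.1  29.9] 41.3
298 242 189.0 [-34.2  27.8] 40.2
298 244 190.0 [-32.4  27.1] 36.0
299 230 165.0 [-62.4  40.2] 52.1
299 232 165.0 [-65.3  41.3] 44.6
299 234 161.0 [-64.7  41. ] 39.5
299 236 169.0 [-72.3  43.7] 28.5
299 238 182.0 [-50.   35.8] 39.1
299 240 181.0 [-44.1  33.7] 37.8
299 242 186.0 [-32.1  29.4] 41.2
299 244 188.0 [-26.3  27.3] 40.0
```

```bash
python3 -m handwheel '[{"tx":0,"ty":0,"tz":2,"roll":0},{"tx":0,"ty":0,"tz":2,"roll":0},{"tx":0,"ty":0,"tz":0,"roll":0}]'>/dev/null; python3 -c "from h import *; where()"
python3 -m handwheel '[{"tx":-2,"ty":0,"tz":0,"roll":0},{"tx":-2,"ty":0,"tz":0,"roll":0},{"tx":-2,"ty":0,"tz":0,"roll":0},{"tx":-1,"ty":0,"tz":0,"roll":0},{"tx":0,"ty":0,"tz":0,"roll":0}]'>/dev/null; python3 -c "from h import *; where()"
python3 -m handwheel '[{"tx":-1,"ty":0,"tz":0,"roll":0},{"tx":-1,"ty":0,"tz":0,"roll":0},{"tx":-1,"ty":0,"tz":0,"roll":0}]'>/dev/null; python3 -c "from h import *; where()"
```

```text
fix mm [-74.4  13.2] z 7.2 yaw err 0.0003 roll need 0.0003 tilt 0.0008 F fix [-0.  -0.1] -0.1 t 6.45 open 0.05002703478721798
fix mm [-66.7  13. ] z 7.9 yaw err 0.0004 roll need 0.0004 tilt 0.0003 F fix [-0.4 -0.5] -0.4 t 6.8667 open 0.05002281363057811
fix mm [-65.3  13.2] z 7.5 yaw err 0.0005 roll need 0.0005 tilt 0.0036 F fix [-6.1  0. ] 4.5 t 7.1167 open 0.05013779253449093
```

Contact with the plate (−6 N). Pushing on to the bar.

```bash
python3 -m handwheel '[{"tx":-1,"ty":0,"tz":0,"roll":0},{"tx":-1,"ty":0,"tz":0,"roll":0},{"tx":-1,"ty":0,"tz":0,"roll":0}]'>/dev/null; python3 -c "from h import *; where()"
python3 -m handwheel '[{"tx":-1,"ty":0,"tz":0,"roll":0},{"tx":-1,"ty":0,"tz":0,"roll":0},{"tx":0,"ty":0,"tz":0,"roll":0}]'>/dev/null; python3 -c "from h import *; where()"
python3 -m handwheel '[{"tx":-1,"ty":0,"tz":0,"roll":0},{"tx":0,"ty":0,"tz":0,"roll":0}]'>/dev/null; python3 -c "from h import *; where()"
```

```text
fix mm [-62.4  13.2] z 7.5 yaw err 0.0003 roll need 0.0003 tilt 0.0035 F fix [-5.9 -0.5] 3.9 t 7.3667 open 0.050012281594058336
fix mm [-60.1  13.1] z 7.6 yaw err 0.0003 roll need 0.0003 tilt 0.0029 F fix [-4.4  0.2] 3.5 t 7.6167 open 0.05004619392998321
fix mm [-59.   13.1] z 7.5 yaw err 0.0002 roll need 0.0002 tilt 0.0025 F fix [-5. -0.] 3.2 t 7.7833 open 0.04975254058791541
```

```bash
for i in 1; do python3 -m handwheel '[{"tx":-1,"ty":0,"tz":0,"roll":0},{"tx":0,"ty":0,"tz":0,"roll":0}]'>/dev/null; python3 -c "from h import *; where()"; done
python3 -m handwheel '[{"tx":-1,"ty":0,"tz":0,"roll":0},{"tx":0,"ty":0,"tz":0,"roll":0}]'>/dev/null; python3 - <<'E'
from h import *
where()
im,d=optics.get_image('top'); cv2.imwrite("pics/top1.png",im[:,:,::-1])
cv2.imwrite("pics/crop1.png",cv2.resize(im[180:300,285:425,::-1],None,fx=5,fy=5,interpolation=2))
E
```

```text
fix mm [-58.1  13.1] z 7.5 yaw err 0.0003 roll need 0.0003 tilt 0.0028 F fix [-5.  -0.1] 3.2 t 7.95 open 0.0500323281215312
fix mm [-58.1  13.1] z 7.5 yaw err 0.0006 roll need 0.0006 tilt 0.0054 F fix [-9.3 -0.1] 7.4 t 8.1167 open 0.05005584999177649
```

View pics/crop1.png

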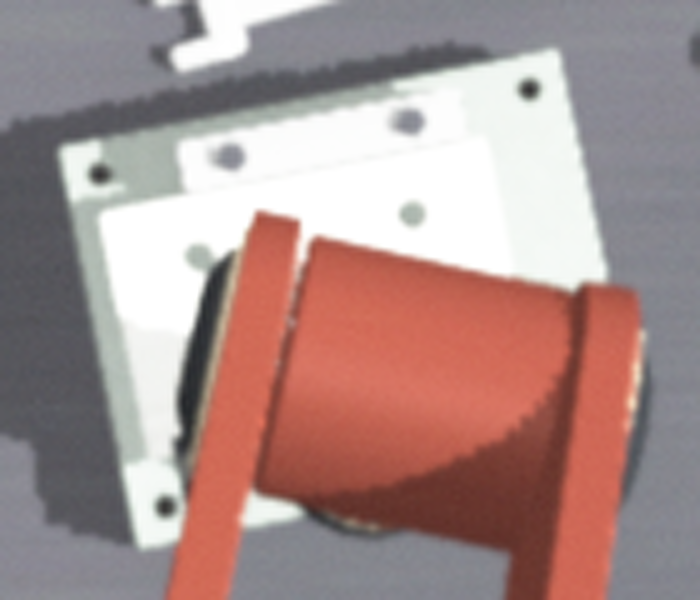

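The plate is now flush along the bar, with holes at crop (199,257) and (412,214), and only needs about 13 mm of slide toward −y. I'll retreat, lift and go to the left side.

```bash
python3 -m handwheel '[{"tx":3,"ty":0,"tz":0,"roll":0},{"tx":4,"ty":0,"tz":0,"roll":0},{"tx":0,"ty":0,"tz":-30,"roll":0},{"tx":0,"ty":0,"tz":-30,"roll":0},{"tx":0,"ty":0,"tz":-20,"roll":0},{"tx":-17,"ty":31,"tz":0,"roll":0},{"tx":-17,"ty":31,"tz":0,"roll":0},{"tx":-17,"ty":31,"tz":0,"roll":0},{"tx":-17,"ty":32,"tz":0,"roll":0},{"tx":0,"ty":0,"tz":0,"roll":0},{"tx":0,"ty":0,"tz":0,"roll":0}]'>/dev/null; python3 - <<'E'
from h import *
where()
im,d=optics.get_image('top'); cv2.imwrite("pics/top2.png",im[:,:,::-1])
s,d=optics.get_image('scene'); 
cv2.imwrite("pics/crop2.png",np.hstack([cv2.resize(im[180:300,265:400,::-1],(405,360),interpolation=2),cv2.resize(s[180:300,220:350,::-1],(390,360),interpolation=2)]))
E
```

```text
fix mm [  5.6 139.5] z 87.8 yaw err 0.0034 roll need 0.0034 tilt 0.001 F fix [-0.1 -0.3] -0.0 t 9.0833 open 0.05023807595114482
```

View pics/crop2.png

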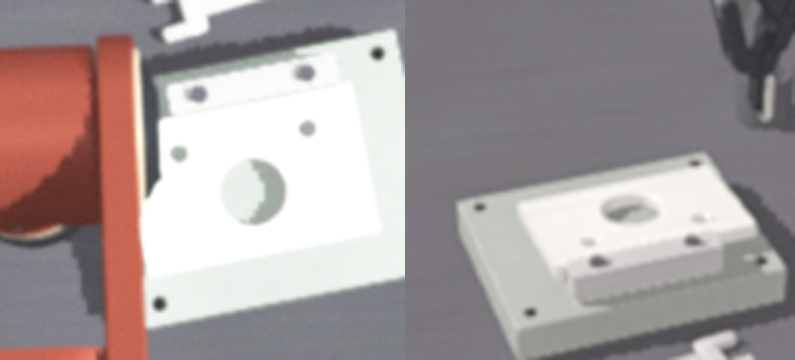

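The plate is square on the bar, with its left hole at about full-image (325,231) and right at (367,223). The finger is clear on the left. Descending.

```bash
python3 -m handwheel '[{"tx":0,"ty":1,"tz":30,"roll":0.003},{"tx":0,"ty":0,"tz":30,"roll":0},{"tx":0,"ty":0,"tz":15,"roll":0},{"tx":0,"ty":0,"tz":4,"roll":0},{"tx":0,"ty":0,"tz":0,"roll":0},{"tx":0,"ty":0,"tz":0,"roll":0}]'>/dev/null; python3 -c "from h import *; where()
from h import *
a=.181;R=np.array([[np.cos(a),-np.sin(a)],[np.sin(a),np.cos(a)]])
print((ray('top',[(325,231),(367.3,222.7)],.0455)[:,:2]-[.5614,-.0487])@R*1000)"
python3 -m handwheel '[{"tx":0,"ty":-2,"tz":0,"roll":0},{"tx":0,"ty":-2,"tz":0,"roll":0},{"tx":0,"ty":-2,"tz":0,"roll":0},{"tx":0,"ty":0,"tz":0,"roll":0}]'>/dev/null; python3 -c "from h import *; where()"
```

```text
fix mm [  5.4 138.2] z 9.6 yaw err -0.0041 roll need -0.0041 tilt 0.0014 F fix [-0.3  0.5] 0.4 t 9.6833 open 0.049975834806730894
[[ 24.33925113  53.68506785]
 [ 24.22407145 -29.30263431]]
fix mm [  5.7 132.5] z 9.7 yaw err -0.0032 roll need -0.0032 tilt 0.0019 F fix [-0.6 -0.2] 1.1 t 10.0167 open 0.04983004778808025
```

```bash
python3 -m handwheel '[{"tx":0,"ty":-2,"tz":1,"roll":0},{"tx":0,"ty":-1,"tz":0,"roll":0},{"tx":0,"ty":0,"tz":0,"roll":0}]'>/dev/null; python3 -c "from h import *; where()"
python3 -m handwheel '[{"tx":0,"ty":-1,"tz":0,"roll":0},{"tx":0,"ty":-1,"tz":0,"roll":0},{"tx":0,"ty":0,"tz":0,"roll":0}]'>/dev/null; python3 -c "from h import *; where()"
python3 -m handwheel '[{"tx":0,"ty":-1,"tz":0,"roll":0},{"tx":0,"ty":-1,"tz":0,"roll":0},{"tx":0,"ty":0,"tz":0,"roll":0}]'>/dev/null; python3 -c "from h import *; where()"
```

```text
fix mm [  4.8 129.9] z 7.6 yaw err -0.0029 roll need -0.0029 tilt 0.0002 F fix [ 0.1 -0.1] -0.4 t 10.2667 open 0.05019035398530094
fix mm [  4.9 127.9] z 7.7 yaw err -0.0029 roll need -0.0029 tilt 0.0001 F fix [ 0.7 -0.1] 1.1 t 10.5167 open 0.04964903014924843
fix mm [  4.9 126.4] z 7.7 yaw err -0.003 roll need -0.003 tilt 0.0009 F fix [0.5 2.2] 0.6 t 10.7667 open 0.050018694381312304
```

Contact. Continuing along the bar.

```bash
for k in 1; do python3 -m handwheel '[{"tx":0,"ty":-1,"tz":0,"roll":0},{"tx":0,"ty":-1,"tz":0,"roll":0},{"tx":0,"ty":-1,"tz":0,"roll":0},{"tx":0,"ty":0,"tz":0,"roll":0}]'>/dev/null; python3 -c "from h import *; where()"; done
python3 -m handwheel '[{"tx":0,"ty":-1,"tz":0,"roll":0},{"tx":0,"ty":-1,"tz":0,"roll":0},{"tx":0,"ty":-1,"tz":0,"roll":0},{"tx":0,"ty":0,"tz":0,"roll":0}]'>/dev/null; python3 -c "from h import *; where()"
python3 -m handwheel '[{"tx":0,"ty":-1,"tz":0,"roll":0},{"tx":0,"ty":-1,"tz":0,"roll":0},{"tx":0,"ty":0,"tz":0,"roll":0}]'>/dev/null; python3 -c "from h import *; where()"
```

```text
fix mm [  4.8 122.9] z 7.6 yaw err -0.0029 roll need -0.0029 tilt 0.0001 F fix [-0.3  2.1] 0.3 t 11.1 open 0.04957453511255229
fix mm [  4.8 119.7] z 7.6 yaw err -0.003 roll need -0.003 tilt 0.0004 F fix [0.3 1.3] -0.7 t 11.4333 open 0.050042611145319806
fix mm [  4.8 117.7] z 7.6 yaw err -0.0029 roll need -0.0029 tilt 0.0005 F fix [0.  1.4] -1.1 t 11.6833 open 0.04981596450044845
```

Now single steps, watching for the drop.

```bash
python3 -m handwheel '[{"tx":0,"ty":-1,"tz":0,"roll":0},{"tx":0,"ty":0,"tz":0,"roll":0}]'>/dev/null; python3 -c "from h import *; where()"
python3 -m handwheel '[{"tx":0,"ty":-1,"tz":0,"roll":0},{"tx":0,"ty":0,"tz":0,"roll":0}]'>/dev/null; python3 - <<'E'
from h import *
where()
im,d=optics.get_image('top')
s,ds=optics.get_image('scene'); p=cp('scene')
a=.181;R=np.array([[np.cos(a),-np.sin(a)],[np.sin(a),np.cos(a)]])
vv,uu=np.mgrid[225:285,235:345]; P=np.c_[uu.ravel(),vv.ravel(),np.ones(uu.size)]@np.linalg.inv(p["mtx"]).T*ds[225:285,235:345].ravel()[:,None]
P=P@p["extrinsics"][:3,:3].T+p["extrinsics"][:3,3]; f=(P[:,:2]-[.5614,-.0487])@R*1000
for x in (-40,-25,-10,5,20,32):
    m=(abs(f[:,0]-x)<5)&(f[:,1]<70)&(f[:,1]>-55)&(abs(f[:,1]-3)>25)&(P[:,2]<.055); print(x,m.sum(),np.median(P[m,2]*1000).round(1))
cv2.imwrite("pics/crop3.png",np.hstack([cv2.resize(im[180:300,265:400,::-1],(405,360),interpolation=2),cv2.resize(s[180:300,220:350,::-1],(390,360),interpolation=2)]))
E
```

```text
fix mm [  4.9 116.5] z 7.8 yaw err -0.0028 roll need -0.0028 tilt 0.0009 F fix [-0.6 -0.5] -0.1 t 11.85 open 0.05009002570007219
fix mm [  5.  115.6] z 7.9 yaw err -0.0029 roll need -0.0029 tilt 0.0007 F fix [-0.1  1.6] 1.0 t 12.0167 open 0.04999504909374141
-40 72 39.7
-25 86 40.8
-10 80 41.6
5 86 42.5
20 91 43.0
32 78 44.6
```

View pics/crop3.png

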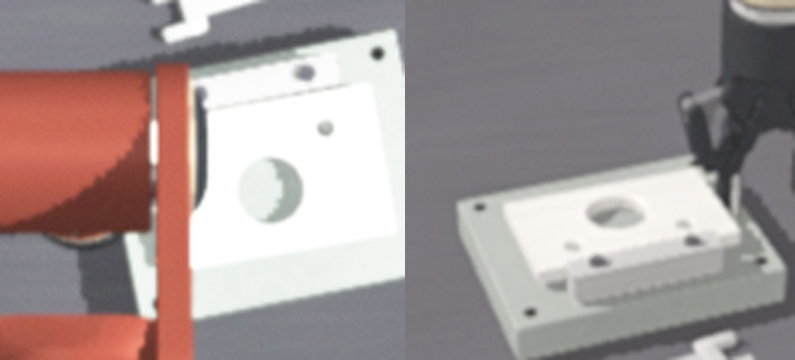

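The right hole at crop (326,127) is nearly over its pin, and the plate is still tilted. Continuing in 1 mm steps with a slope check.

```bash
cat > slope.py <<'E'
from h import *
where()
s,ds=optics.get_image('scene'); p=cp('scene')
a=.181;R=np.array([[np.cos(a),-np.sin(a)],[np.sin(a),np.cos(a)]])
vv,uu=np.mgrid[225:285,235:345]; P=np.c_[uu.ravel(),vv.ravel(),np.ones(uu.size)]@np.linalg.inv(p["mtx"]).T*ds[225:285,235:345].ravel()[:,None]
P=P@p["extrinsics"][:3,:3].T+p["extrinsics"][:3,3]; f=(P[:,:2]-[.5614,-.0487])@R*1000
m=(f[:,0]>-42)&(f[:,0]<35)&(f[:,1]<65)&(f[:,1]>-60)&(abs(f[:,1])>26)&(P[:,2]<.055)
A=np.c_[f[m],np.ones(m.sum())]; z=P[m,2]*1000
for _ in range(3): k=np.linalg.lstsq(A,z,rcond=None)[0]; g=abs(z-A@k)<3; A,z=A[g],z[g]
print("slope x,y deg",np.degrees(k[:2]).round(2),"z0",k[2].round(1))
E
python3 -m handwheel '[{"tx":0,"ty":-1,"tz":0,"roll":0},{"tx":0,"ty":0,"tz":0,"roll":0}]'>/dev/null; python3 slope.py
python3 -m handwheel '[{"tx":0,"ty":-1,"tz":0,"roll":0},{"tx":0,"ty":0,"tz":0,"roll":0}]'>/dev/null; python3 slope.py
```

```text
fix mm [  4.9 114.9] z 7.8 yaw err -0.0028 roll need -0.0028 tilt 0.0003 F fix [ 0.3 -0.7] 0.3 t 12.2833 open 0.0497194958870407
slope x,y deg [-0.18  0.06] z0 39.0
fix mm [  4.9 113.9] z 7.7 yaw err -0.0029 roll need -0.0029 tilt 0.0002 F fix [ 0.7 -0.5] -0.0 t 12.5 open 0.04977803876868915
slope x,y deg [ 0.16 -0.04] z0 39.0
```

The plate dropped and lies flat. Retreating, then verifying.

```bash
python3 -m handwheel '[{"tx":0,"ty":3,"tz":0,"roll":0},{"tx":0,"ty":5,"tz":0,"roll":0},{"tx":0,"ty":5,"tz":0,"roll":0},{"tx":0,"ty":0,"tz":-30,"roll":0},{"tx":0,"ty":0,"tz":-30,"roll":0},{"tx":0,"ty":0,"tz":-30,"roll":0},{"tx":0,"ty":30,"tz":-10,"roll":0},{"tx":0,"ty":30,"tz":-10,"roll":0},{"tx":0,"ty":30,"tz":-10,"roll":0},{"tx":0,"ty":0,"tz":0,"roll":0},{"tx":0,"ty":0,"tz":0,"roll":0},{"tx":0,"ty":0,"tz":0,"roll":0}]'>/dev/null; python3 slope.py
python3 - <<'E'
from h import *
im,d=optics.get_image('top');s,ds=optics.get_image('scene')
cv2.imwrite("pics/crop4.png",np.hstack([cv2.resize(im[180:300,285:420,::-1],(405,360),interpolation=2),cv2.resize(s[180:300,220:350,::-1],(390,360),interpolation=2)]))
E
```

```text
fix mm [  4.8 217.2] z 127.3 yaw err -0.002 roll need -0.002 tilt 0.0007 F fix [-0.3 -0.4] -0.2 t 13.55 open 0.0497938118802003
slope x,y deg [-0.08 -0.15] z0 39.0
```

View pics/crop4.png

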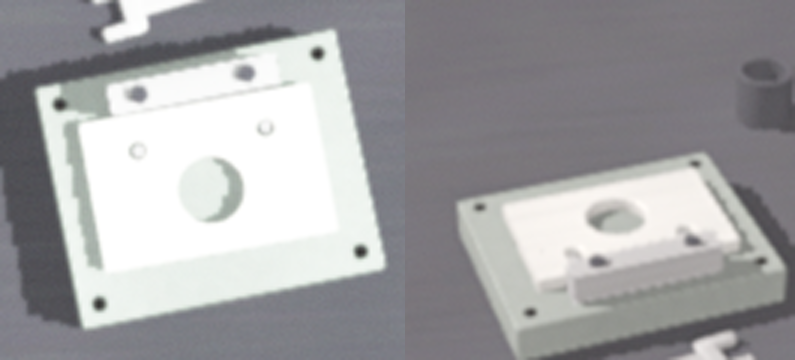

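Both holes show the pins inside them, at crop (138,151) and (265,127). The plate is flat and the robot is clear.

```bash
python3 -c "from station import ctrl; print(ctrl.finish_job())"
```

```text
the job is handed in; nothing more can be done
None
```

The plate is seated flat with both holes over their pins (slope under 0.2° in the last depth check), the arm is clear of it, and I've handed the job in at about 14 s; no verdict came back.

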